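Find the hidden catch tile of the potter's tool chest

TASK

The tool drawer of the wooden chest has no handle: one of the six alike glazed tiles set flush in the chest's top is its hidden catch. Feel over the tiles with a light fingertip for the one that gives, press it all the way down so that the drawer slides out by itself, then take the hand away. Do not touch the drawer, do not bang on the tiles, and leave the pots, the jar and the wooden rib standing where they are.

Things in the scene. Friction and masses are not known exactly. Their poses are not given: they have to be found in the camera images.
- chest: Fixed low wooden tool chest, 170 (x) by 320 (y) by 90 mm (z), the drawer in its +x side, away from the robot. Origin at the centre of its underside, on the table; z up, y along its length. Its top is flat, 90 mm above the origin; point tile_field tells of the tiles in it.
- tile_field (a point): Middle of the six alike grey-green tiles, at the height of the chest's top; axes as the chest's. Tiles are 58 mm square, flush, in 60 mm openings of a rigid frame, centred at x = -36 and +36, y = -70, 0 and +70 mm from here. One of the six is the catch, not to be told by eye; five are rigid. Press near the middle of a tile; the fingers must not press on anything with over 60 N.
- catch (a joint): How far the catch tile is pressed in, m: 0 flush, 0.008 fully down. It gives at about 5 N (somewhat more if pressed fast), without a spring, and stays where it is left. Where the catch tile is, is not told.
- drawer (a joint): How far the drawer stands out along the chest's +x, m: 0 shut, 0.024 out. Linked to the catch: it moves 3 mm for each mm the tile sinks, and stays.
- drawer_front (a point): Middle of the front face of the pale wooden drawer in the chest's +x side (85 mm in +x of the chest's origin when shut, 39 mm above the table); it moves with the drawer. The front is plain, 294 (y) by 60 mm (z), from 9 to 69 mm above the table. The robot must not touch the drawer.
- pinch_pot: Small terracotta bowl, 48 mm across, 34 mm high, loose on the chest's top at the end without tiles (chest y about +119 mm). Origin at the centre of its underside. Leave alone.
- bowl: White bowl, 110 mm across, 55 mm high, loose on the table beside one end of the chest. Origin at the centre of its underside. Leave alone.
- glaze_jar: Jar of glaze with a white cap, 64 mm across, 85 mm high, loose on the table beside the other end of the chest. Origin at the centre of its underside. Leave alone.
- rib: Flat wooden potter's rib, 100 by 45 by 10 mm, lying loose on the table on the robot's side of the chest. Origin at the centre of its underside, x along its length. Leave alone.

How it is judged:
By the outcome, as a careful person would: the job done as asked, in the order asked, and still so for the second after the job is handed in, with the robot touching nothing.
It also fails if it takes over 51 s, if anything falls off the work surface, if the arm or the gripper's body presses on something with over 40 N, if the wrist force passes 120 N, or if a joint passes its speed limit or range.

ROBOT

A 7-joint arm with a two-finger parallel gripper is mounted at the origin on the work surface. World frame = base frame: x ahead of the robot, y to its left, z up, the work surface at z = 0. Lengths are in m, angles in rad, forces in N, time in s.
With the tool pointing down it reaches from about 0.4 to 0.85 m from the base axis. Payload 10.4 kg.
Tool frame: the origin (TCP) lies midway between the tips of the shut fingers; the grasp point (between the pads) lies 19 mm behind it; z points along the fingers, x is the direction in which the jaws open and shut, and the axes are right-handed (so a half turn about z gives the same grasp; the last joint's range is limited). The gripper opens to 85 mm and grips with 20 to 120 N. Pads are 22 mm wide; open, the fingers measure 114 mm over their backs; the gripper's body (76 mm by 85 mm) begins 54 mm behind the grasp point. The pads swing forward as they close: fully open they stand 13 mm farther back than shut.
Start: joints at [1.278, 0.332, -0.065, 1.46, 0.022, 1.35, -0.088], TCP at [0.167, -0.602, 0.231] pointing down, gripper open.
Joint ranges: [-2.6, 2.6], [-0.5, 2.12], [-1.47, 1.34], [0.16, 2.42], [-1.27, 4.41], [0.06, 2.06], [-2.6, 2.6]. Speed limits (rad/s): [2.22, 2.22, 2.79, 2.79, 3.14, 3.14, 3.14].

INTERFACE

Orientations are given as a unit quaternion [x, y, z, w].
In Python, from workcell import monitor, eyes, ticket, models gives the robot as it stands.
- The arm moves only by the tool servo_tool, never from a script. Its argument "motion" is a list of rows, each a list of 7 numbers: the opening, from 0 (shut) to 1 (fully open), then the shift along the tool's x, y, z in m, then the turn, a rotation vector about the tool's x, y, z in degrees. In form: [[fingers, tx, ty, tz, rx, ry, rz], ...]. A call has 1 to 20 rows; each row is the pose to reach, as a shift and turn from the pose commanded when the call began, along the tool's axes at that moment; what a row does not reach only later rows make up. A row lasts 1/8 s, in which the tool goes at most 62.5 mm and 10.7 degrees, less where a joint would pass 70% of its speed; a pose out of reach is approached as far as the arm can. A call with a gripper value outside its range is refused whole. The fingers move at their own pace and stop on an object; "grip_force" is the grip in N (left out, the last holds). Time passes only in rows, so rows that repeat a pose let the fingers close. It gives the time, the measured TCP pose, the force and the opening at its end, in the units of the state.
- monitor.get_obs(): the state, without advancing time (a new reading comes with each control period).
- eyes.camera(name): name is "scene" or "top" or "wrist"; returns (picture, depth): 480x640x3 uint8, blue, green, red; 480x640 float32, m along the optical axis (not along the pixel's ray), 0 where there is no reading.
- eyes.camera_info(name): a dict with "intrinsics" (3x3 intrinsics, pixels), "extrinsics" (4x4, takes a point from world to camera coordinates); the wrist camera has in their place "tool_from_camera" (4x4, takes a point from camera to tool coordinates, whose origin is the TCP and whose axes are the tool frame's). Camera axes: x right, y down, z forward; pixel columns grow to the right and rows downward; lengths in m; the calibration is good to about 2 mm. A picture is of the moment at which its call begins: read the wrist's pose just before it. camera_info takes no time and is no camera call.
- ticket.hand_in(): hands the job in, once; it reports no verdict.
Trained networks look in the newest picture that a camera, given by its name, has taken for a name from the list of things; names that differ only in an ending like _2 or _b are one class to them, and where a whole thing is asked for, a point or a joint stands for the part that bears it (a point fixed in the world has none). Each returns a list of dicts, best first, with "confidence" (0 to 1); they miss things now and then, are a little off and sometimes report something else, mostly with a low value. They report only what shows in the picture. A call takes as long as a camera call.
- models.boxes_of(camera, thing): "point" ([x, y, z] in m, in the coordinates of the camera as it stood for that picture, good to about 4 mm: the middle of the surface that is visible of it).
The state is a dict: "clock": time; "joint_pos": joint angles; "joint_velocities": joint speeds; "tau": joint torques, N m; "position": TCP position; "ee_rot": TCP orientation; "ft_force": force on the tool from outside, world axes, zero at the start; "torque": the same for the moment, N m; "grip_width": opening from 0.0 (shut) to 1.0 (fully open).
Only numpy, scipy, OpenCV 4.12 (cv2) and the standard library are available. Lean on these libraries where they do the work, as an engineer would, in place of code of your own. Each camera call takes 0.05 s, during which the arm holds its last target. There are 200 camera calls.

## Working session

There is one attempt and no reset: what is moved stays moved. The work goes in short steps, Python scripts to look and compute and a tool call to move; the robot and the scene stay as the last step left them, time stands still between calls to the robot, and variables do not carry over. Pictures are saved under pics/ and viewed, about 8 in all and at most 12, crops included, and the job is handed in when it is done.

Besides the shell and the picture viewer there is one more tool, called as name([rows], argument=value, ...), one row to a line, values as JSON. servo_tool: Moves the arm, as the interface text tells. Its arguments: {"type":"object","properties":{"motion":{"type":"array"},"grip_force":{"type":"number"}},"required":["motion"]}

```bash
mkdir -p pics; cat > h.py <<'E'
import numpy as np, cv2
from workcell import monitor, eyes, ticket, models
def world(cam,p):
    E=np.array(eyes.camera_info(cam)["extrinsics"]); return (np.linalg.inv(E)@np.append(p,1))[:3]
def cloud(cam,d):
    K=np.array(eyes.camera_info(cam)["intrinsics"]);E=np.linalg.inv(np.array(eyes.camera_info(cam)["extrinsics"]))
    v,u=np.mgrid[:480,:640]; P=np.stack([(u-K[0,2])/K[0,0]*d,(v-K[1,2])/K[1,1]*d,d,np.ones_like(d)],-1)
    return (P@E.T)[...,:3]
E
python3 - <<'E'
from h import *
for c in("scene","top"):
    im,d=eyes.camera(c); cv2.imwrite(f"pics/{c}1.png",im); np.save(c,d); cv2.imwrite("/tmp/x.png",im)
    np.save(c+"_im",im)
    for t in("chest","tile_field","drawer_front","pinch_pot","bowl","glaze_jar","rib"):
        try: print(c,t,[(round(r["confidence"],2),world(c,r["point"]).round(3).tolist()) for r in models.boxes_of(c,t)[:2]])
        except Exception as e: print(c,t,e)
print(monitor.get_obs())
E
```

```text
scene chest [(0.97, [0.603, 0.052, 0.093])]
scene tile_field [(0.81, [0.605, 0.054, 0.089])]
scene drawer_front [(0.9, [0.641, 0.044, 0.045])]
scene pinch_pot [(0.62, [0.562, 0.172, 0.116])]
scene bowl [(0.8, [0.494, 0.311, 0.038]), (0.59, [0.518, -0.047, 0.09])]
scene glaze_jar [(0.8, [0.544, -0.224, 0.079])]
scene rib [(0.56, [0.392, 0.101, 0.008])]
top chest [(0.81, [0.54, 0.083, 0.089]), (0.2, [0.519, -0.218, 0.082])]
top tile_field [(0.62, [0.539, 0.081, 0.09]), (0.6, [0.518, -0.217, 0.081])]
top drawer_front []
top pinch_pot [(0.64, [0.573, 0.173, 0.11])]
top bowl [(0.93, [0.512, 0.304, 0.026])]
top glaze_jar [(0.91, [0.515, -0.219, 0.082])]
top rib [(0.88, [0.387, 0.104, 0.008]), (0.27, [0.515, -0.051, 0.085])]
{'clock': 0.8, 'joint_pos': array([ 1.27842016,  0.33217997, -0.06471468,  1.46009273,  0.0216324 ,
        1.3499108 , -0.08851924]), 'joint_velocities': array([ 0.00103262, -0.00049084, -0.00050232, -0.00057914, -0.00062578,
       -0.00159706,  0.00102791]), 'tau': array([-4.67766513e-04, -6.25173926e+01,  4.88730962e-02, -3.91808939e+01,
        1.65966939e-02,  1.58708302e-03,  1.64775236e-05]), 'position': array([ 0.16659358, -0.60241072,  0.23135356]), 'ee_rot': array([ 7.95776460e-01, -6.05590474e-01,  3.97942650e-05,  3.48914452e-05]), 'ft_force': array([ 0.27861614,  0.92126849, -0.46521039]), 'torque': array([ 0.05517474,  0.03356324, -0.00090377]), 'grip_width': 1.0018263453746288}
```

View pics/top1.png

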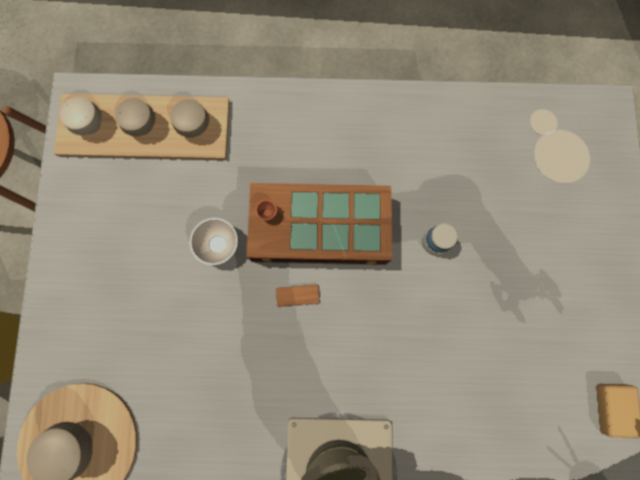

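View pics/scene1.png

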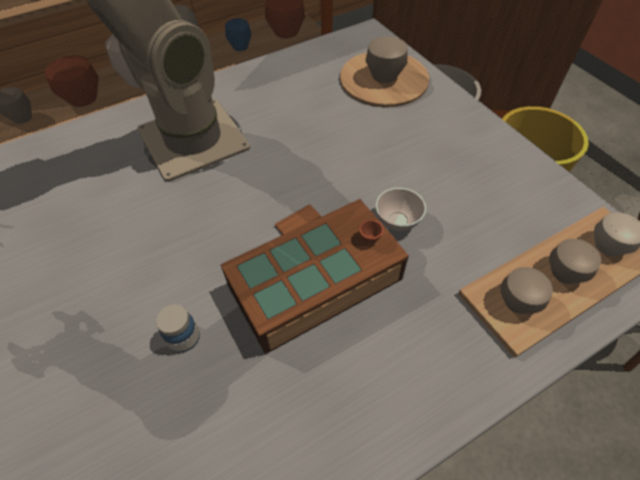

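The top picture shows the six tiles at columns about 305/336/367 and rows 205/237, and the pinch pot at (267,211). The scene picture agrees, with the drawer shut. Next I'll measure the tile centres by colour.

```bash
python3 - <<'E'
from h import *
from scipy.spatial.transform import Rotation as R
for c in("scene","top"):
    im=np.load(c+"_im.npy"); P=cloud(c,np.load(c+".npy")); hsv=cv2.cvtColor(im,cv2.COLOR_BGR2HSV)
    m=((hsv[...,0]>60)&(hsv[...,0]<95)&(hsv[...,1]>60)&(abs(P[...,2]-.09)<.02)).astype(np.uint8)
    n,l,s,cen=cv2.connectedComponentsWithStats(m)
    cs=[]
    for i in range(1,n):
        if s[i,4]>150:
            q=np.median(P[l==i],0); r=cv2.minAreaRect(P[l==i][:,:2].astype(np.float32)*1000)
            print(c,s[i,4],cen[i].round(),q.round(4),np.round(r[0],1),np.round(r[1],1),round(r[2],1)); cs.append(q)
    if len(cs)==6: 
        cs=np.array(cs);print("mid",cs.mean(0)); u,_,vt=np.linalg.svd((cs-cs.mean(0))[:,:2]); print("long axis",vt[0],np.degrees(np.arctan2(vt[0,1],vt[0,0])))
o=monitor.get_obs(); print(R.from_quat(o["ee_rot"]).as_matrix().round(4)); print(eyes.camera_info("wrist"))
E
```

```text
scene 587 [321. 239.] [0.5172 0.0882 0.0904] [516.6  88.7] [53.8 53.6] 0.2
scene 621 [289. 254.] [0.5174 0.0184 0.0905] [516.4  18.5] [54.8 52.9] 88.2
scene 670 [340. 266.] [0.5891 0.0883 0.0906] [588.1  88.7] [55.5 55.2] 0.8
scene 678 [257. 270.] [ 0.5175 -0.0514  0.0903] [516.2 -51.2] [55.4 54.7] 0.4
scene 720 [308. 282.] [0.5894 0.0182 0.0906] [588.6  18.9] [54.5 54.7] 89.3
scene 790 [274. 299.] [ 0.5894 -0.0515  0.0904] [588.4 -51.4] [56.2 54.6] 0.6
mid [0.55333665 0.01836278 0.09047313]
long axis [-0.0041767   0.99999128] 90.23930793221847
[[ 2.665e-01 -9.638e-01  0.000e+00]
 [-9.638e-01 -2.665e-01 -1.000e-04]
 [ 1.000e-04  0.000e+00 -1.000e+00]]
{'intrinsics': array([[399.25410101,   0.        , 315.73533168],
       [  0.        , 399.25410101, 239.6521681 ],
       [  0.        ,   0.        ,   1.        ]]), 'tool_from_camera': array([[ 9.99999501e-01, -5.31574195e-04,  8.45462874e-04,
         4.27563288e-04],
       [ 2.45426062e-04,  9.51416891e-01,  3.07905570e-01,
        -7.83648680e-02],
       [-9.68062314e-04, -3.07905209e-01,  9.51416547e-01,
        -1.42886562e-01],
       [ 0.00000000e+00,  0.00000000e+00,  0.00000000e+00,
         1.00000000e+00]])}
```

servo_tool([
  [0,-0.02,-0.022,0,0,0,-4],
  [0,-0.05,-0.055,0,0,0,-9],
  [0,-0.08,-0.089,0,0,0,-14],
  [0,-0.11,-0.122,0,0,0,-19],
  [0,-0.14,-0.155,0,0,0,-24],
  [0,-0.17,-0.188,0,0,0,-29],
  [0,-0.2,-0.221,0,0,0,-34],
  [0,-0.23,-0.255,0,0,0,-39],
  [0,-0.26,-0.288,0,0,0,-44],
  [0,-0.29,-0.321,0,0,0,-49],
  [0,-0.32,-0.354,0,0,0,-54],
  [0,-0.35,-0.388,0,0,0,-60],
  [0,-0.38,-0.421,0,0,0,-65],
  [0,-0.41,-0.454,0,0,0,-70],
  [0,-0.43,-0.476,0.02,0,0,-74.55],
  [0,-0.4376,-0.4845,0.05,0,0,-74.55],
  [0,-0.4376,-0.4845,0.08,0,0,-74.55],
  [0,-0.4376,-0.4845,0.1,0,0,-74.55],
  [0,-0.4376,-0.4845,0.11,0,0,-74.55],
  [0,-0.4376,-0.4845,0.11,0,0,-74.55],
], grip_force=20)

```text
clock: 3.3
position: [0.5168, -0.0515, 0.1212]
ee_rot: [1.0, 0.0, -0.0, -0.0]
ft_force: [-0.2, 0.2, 0.0]
grip_width: -0.001
```

```bash
python3 - <<'E'
from h import *
from scipy.spatial.transform import Rotation as R
o=monitor.get_obs(); print(o["clock"],o["position"],o["ft_force"],o["grip_width"]); M=R.from_quat(o["ee_rot"]).as_matrix();print(M.round(3))
im,d=eyes.camera("wrist"); cv2.imwrite("pics/w1.png",im)
I=eyes.camera_info("wrist");T=np.array(I["tool_from_camera"]);K=np.array(I["intrinsics"])
W=np.eye(4);W[:3,:3]=M;W[:3,3]=o["position"]
def pr(p): q=np.linalg.inv(W@T)@np.append(p,1); q=K@q[:3]; return (q[:2]/q[2]).round()
for x in(.517,.5885):
  for y in(-.0515,.0183,.0883): print(x,y,pr([x,y,.0905]))
I=eyes.camera_info("top");E=np.array(I["extrinsics"]);K=np.array(I["intrinsics"])
q=K@(E@[.5533,.0184,.0905,1])[:3];print("top mid",q[:2]/q[2])
E
```

```text
3.3 [ 0.51680473 -0.05154356  0.12120024] [-0.17203681  0.15639698  0.00597573] -0.0009288051243669076
[[ 1.  0. -0.]
 [ 0. -1.  0.]
 [-0. -0. -1.]]
0.517 -0.0515 [317. 284.]
0.517 0.0183 [317. 132.]
0.517 0.0883 [318. -66.]
0.5885 -0.0515 [468. 284.]
0.5885 0.0183 [487. 131.]
0.5885 0.0883 [513. -66.]
top mid [336.19541929 219.22727351]
```

View pics/w1.png

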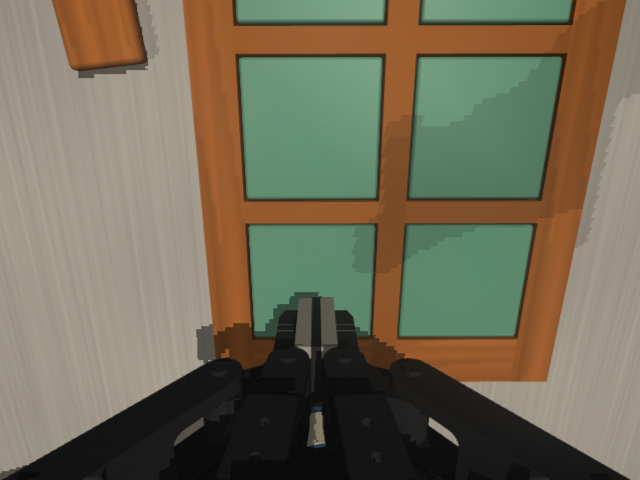

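The wrist view shows the fingertips over the near-row tile at (312,281), which agrees with the calibration. Next I'll probe gently.

servo_tool([
  [0,0,0,0.012,0,0,0],
  [0,0,0,0.022,0,0,0],
  [0,0,0,0.026,0,0,0],
  [0,0,0,0.028,0,0,0],
  [0,0,0,0.029,0,0,0],
  [0,0,0,0.03,0,0,0],
  [0,0,0,0.0305,0,0,0],
  [0,0,0,0.0305,0,0,0],
])

```text
clock: 4.35
position: [0.517, -0.0515, 0.0909]
ee_rot: [1.0, 0.0, 0.0, 0.0]
ft_force: [0.3, 0.6, -0.4]
grip_width: 0.002
```

servo_tool([
  [0,0,0,0.0005,0,0,0],
  [0,0,0,0.001,0,0,0],
  [0,0,0,0.001,0,0,0],
])

```text
clock: 4.72
position: [0.517, -0.0515, 0.09]
ee_rot: [1.0, 0.0, 0.0, 0.0]
ft_force: [-1.4, 0.4, 3.3]
grip_width: 0.002
```

servo_tool([
  [0,0,0,0.0005,0,0,0],
  [0,0,0,0.001,0,0,0],
  [0,0,0,0.001,0,0,0],
])

```text
clock: 5.1
position: [0.517, -0.0515, 0.0888]
ee_rot: [1.0, 0.0, 0.0, 0.0]
ft_force: [-0.9, -0.5, 3.9]
grip_width: 0.0
```

servo_tool([
  [0,0,0,0.0005,0,0,0],
  [0,0,0,0.001,0,0,0],
  [0,0,0,0.0015,0,0,0],
  [0,0,0,0.0015,0,0,0],
])

```text
clock: 5.6
position: [0.517, -0.0515, 0.0872]
ee_rot: [1.0, 0.0, 0.0, 0.0]
ft_force: [-1.0, -0.1, 3.3]
grip_width: -0.001
```

It sinks at a steady 3–4 N, so the first tile is the catch. I'll keep pressing slowly down to the stop.

servo_tool([
  [0,0,0,0.0007,0,0,0],
  [0,0,0,0.0014,0,0,0],
  [0,0,0,0.0021,0,0,0],
  [0,0,0,0.0028,0,0,0],
  [0,0,0,0.0035,0,0,0],
  [0,0,0,0.0042,0,0,0],
  [0,0,0,0.0045,0,0,0],
  [0,0,0,0.0045,0,0,0],
])

```text
clock: 6.6
position: [0.517, -0.0515, 0.0828]
ee_rot: [1.0, 0.0, 0.0, 0.0]
ft_force: [1.1, 0.2, 4.7]
grip_width: -0.001
```

servo_tool([
  [0,0,0,0.0004,0,0,0],
  [0,0,0,0.0008,0,0,0],
  [0,0,0,0.0008,0,0,0],
])

```text
clock: 6.98
position: [0.517, -0.0515, 0.0822]
ee_rot: [1.0, 0.0, 0.0, 0.0]
ft_force: [-0.8, -0.2, 5.5]
grip_width: -0.002
```

servo_tool([
  [0,0,0,0.0003,0,0,0],
  [0,0,0,0.0006,0,0,0],
  [0,0,0,0.0006,0,0,0],
])

```text
clock: 7.35
position: [0.5171, -0.0515, 0.0821]
ee_rot: [1.0, 0.0, 0.0, 0.0]
ft_force: [-3.9, -0.8, 13.2]
grip_width: 0.003
```

servo_tool([
  [0,0,0,0.0004,0,0,0],
  [0,0,0,0.0007,0,0,0],
  [0,0,0,0.0007,0,0,0],
])

```text
clock: 7.72
position: [0.5171, -0.0515, 0.0821]
ee_rot: [1.0, 0.0, 0.0, 0.0]
ft_force: [-7.4, 0.2, 21.2]
grip_width: -0.003
```

The tile is hard against the stop at 21 N. I'll retract straight up, move off toward −y, then check.

servo_tool([
  [0,0,0,-0.002,0,0,0],
  [0,0,0,-0.008,0,0,0],
  [0,0,0,-0.025,0,0,0],
  [0,0,0,-0.06,0,0,0],
  [0,0,0,-0.1,0,0,0],
  [0,0,0,-0.15,0,0,0],
  [0,-0.02,0.03,-0.18,0,0,0],
  [0,-0.05,0.07,-0.18,0,0,0],
  [0,-0.07,0.11,-0.18,0,0,0],
  [0,-0.09,0.15,-0.18,0,0,0],
  [0,-0.1,0.19,-0.18,0,0,0],
  [0,-0.1,0.21,-0.18,0,0,0],
  [0,-0.1,0.21,-0.18,0,0,0],
  [0,-0.1,0.21,-0.18,0,0,0],
])

```text
clock: 9.48
position: [0.4178, -0.2598, 0.2609]
ee_rot: [1.0, 0.001, 0.0, -0.0]
ft_force: [-0.3, 0.6, 0.1]
grip_width: 0.002
```

```bash
python3 - <<'E'
from h import *
for c in("scene","top"):
    im,d=eyes.camera(c); cv2.imwrite(f"pics/{c}2.png",im)
    for t in("pinch_pot","bowl","glaze_jar","rib","drawer_front"):
        print(c,t,[(round(r["confidence"],2),world(c,r["point"]).round(3).tolist()) for r in models.boxes_of(c,t)[:1]])
    P0=cloud(c,np.load(c+".npy"));P=cloud(c,d)
    for nm,Q in(("before",P0),("after",P)):
        m=(abs(Q[...,1]-.053)<.12)&(Q[...,2]>.02)&(Q[...,2]<.06)&(Q[...,0]>.61)&(Q[...,0]<.69)
        print(c,nm,"front x",m.sum(),np.median(Q[m][:,0]) if m.any() else None)
    if c=="scene":
        for x in(.517,.5885):
            for y in(-.0515,.0183,.0883):
                m=(abs(P[...,0]-x)<.018)&(abs(P[...,1]-y)<.018)&(P[...,2]<.15); print(x,y,np.median(P[m][:,2]))
o=monitor.get_obs();print(o["clock"],o["position"],o["ft_force"])
E
```

```text
scene pinch_pot [(0.66, [0.561, 0.17, 0.115])]
scene bowl [(0.62, [0.497, 0.313, 0.032])]
scene glaze_jar [(0.69, [0.545, -0.224, 0.077])]
scene rib [(0.6, [0.389, 0.103, 0.011])]
scene drawer_front [(0.86, [0.66, 0.047, 0.042])]
scene before front x 1030 0.6367045253512233
scene after front x 1263 0.6604896287108155
0.517 -0.0515 0.08233867701070774
0.517 0.0183 0.09055328880638913
0.517 0.0883 0.0904528342005842
0.5885 -0.0515 0.09054015364335571
0.5885 0.0183 0.09047066490235067
0.5885 0.0883 0.0905044438641246
top pinch_pot [(0.69, [0.569, 0.173, 0.113])]
top bowl [(0.75, [0.51, 0.304, 0.027])]
top glaze_jar [(0.57, [0.514, -0.221, 0.081])]
top rib [(0.92, [0.386, 0.106, 0.008])]
top drawer_front [(0.71, [0.649, 0.059, 0.069])]
top before front x 0 None
top after front x 132 0.6465037708071443
10.075 [ 0.41696703 -0.26150803  0.26071982] [ 0.02195559  0.71852699 -0.600762  ]
```

View pics/scene2.png

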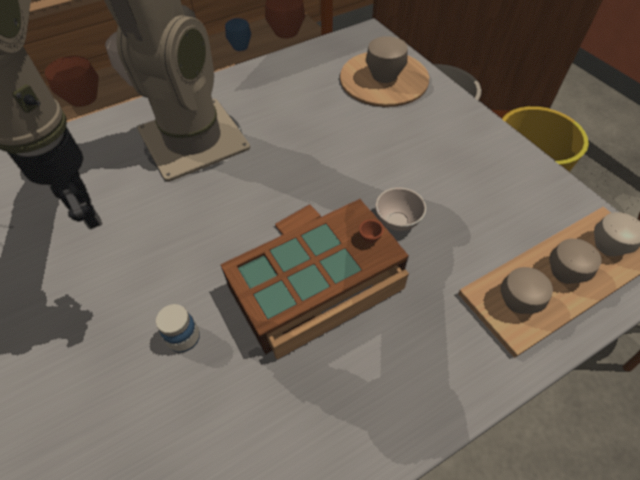

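The picture shows the drawer standing out along (340,305), the tile at (257,270) sunk, and the hand well clear.

```bash
python3 -c "
from workcell import ticket; print(ticket.hand_in())"
```

```text
the job is handed in; nothing more can be done
None
```

The drawer is open and the job is handed in, at about 10 s on the robot's clock. The catch was the first tile I felt, at x 0.517, y −0.052 in the world frame. That is the tile on the robot's side, at the −y end. The other five were never touched.

- **Pressing:** the tile gave at about 3–5 N. I pressed it slowly to its stop, where the vertical force read 21 N, then lifted straight up and moved the hand away.
- **Tile and drawer:** the depth image shows that tile about 8.2 mm lower than the others, which are all still flush. The drawer front moved about 23.8 mm, against 24 mm when fully out.
- **Loose things:** the pot, bowl, jar and rib were found again within 6 mm of their first readings, about the detection noise. The force on the hand was about zero once it was clear.
- **One disagreement:** at the start, the top camera's network put the tile field about 60 mm off in y. I used the scene camera's tile centres instead. The top picture and the wrist view both confirmed them.

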